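# Hold a rebated offcut home on the stop board with one diagonal push

### The job

Lay the rebated wooden offcut flat on the plywood stop board, rebate upward and facing away from the fence, with its end touching the stop block, and let go of it. Then put the closed fingertips into the rebate, push the offcut fully home against the fence with its end still at the stop block, and finish while holding it there with one firm, steady diagonal push (roughly 14 N forward and 9 N down, since friction on the board takes part of the forward push), so that it bears on fence and board together; do not let go at the end. Leave the other things on the bench where they are.

Things in the scene. Friction and masses are not known exactly. Their poses are not given: they have to be found in the camera images.
- offcut_center (a point): Wooden offcut, 0.1 kg, 44 (x) x 110 (y) x 30 mm high; starts flat on the worktop, rebate up, turned another way. Rebate 18 mm wide, 12 mm deep along its whole -x upper edge: pale ledge 18 mm above the underside, upright shoulder at x = -4 mm; darker full-height part 26 mm thick. Pencil line near -y end. Point: middle of the 44 x 110 x 30 block, 15 mm above the underside; z up.
- offcut_corner (a point): The bottom corner of the offcut at its full-height long face (+x) and its +y end: 22 mm in x, 55 mm in y, -15 mm in z from offcut_center, same axes. It belongs in board_corner.
- stop_board: Stop board, fixed on the worktop: plywood base 180 x 180 x 16 mm with a dark wooden fence along its far edge and a dark stop block at right angles to it. Origin at the centre of the underside, on the worktop; x points towards the fence, y towards the end with the stop block, z up. Its place and heading vary.
- board_corner (a point): Inner corner of the stop board where fence face, stop block face and board top meet: 60 mm in x, 68 mm in y, 16 mm up from the stop_board origin, same axes. With the offcut home, offcut_corner coincides with it and the axes of both are parallel.
- board: The plywood base of the stop board, 180 x 180 x 16 mm; its top is 16 mm above the worktop. Same origin as stop_board.
- fence: The fence: 30 mm thick, 180 mm long, 32 mm high above the board, its inner face 60 mm in +x from the stop_board origin. The body origin is that of stop_board.
- stop_block: The stop block: touches the fence, reaches 110 mm back from it (towards -x), 22 mm wide, 24 mm high above the board; its face looks to -y, 68 mm in +y from the stop_board origin. The body origin is that of stop_board.
- offcut: The same offcut; origin at the centre of its underside.
- tape_roll: Bystander: roll of masking tape, 106 mm across, 25 mm high; origin under its centre.
- red_clamp: Bystander: red G-clamp lying flat, 124 x 144 x 19 mm; origin under its centre.
- blue_marker: Bystander: white and blue marker pen, 135 mm long, 16 mm thick; origin under its centre.
- wedge: Bystander: hardwood wedge, 94 x 58 x 24 mm; origin under its centre.
- jar: Bystander: brown jar with black lid, 62 mm across, 86 mm high; origin under its centre.
- mug: Bystander: white mug, 70 mm across, 76 mm high; origin under its centre.
Things that resemble listed ones, but are neither listed nor needed, are in the scene too. What is shaped like the offcut but turquoise is not meant.

How it is judged:
On the way:
1. the offcut lies flat on the board, rebate away from the fence, and is let go (z of offcut_corner in the frame of board_corner between -0.003 and 0.003 m and x of offcut_corner in the frame of board_corner between -0.12 and 0.003 m and y of offcut_corner in the frame of board_corner between -0.012 and 0.003 m and angle between offcut_center's own z axis and vertical below 0.06 rad and angle between the y axis of offcut_center and the y axis of board_corner, either way round below 0.25 rad and y of offcut_center in the frame of board_corner below -0.03 m and contact force between each of the fingers, the arm and offcut below 0.2 N), for 0.2 s.
At the end, for the whole second after the job is handed in: Through the last second the fingers press the offcut (over 4 N); it bears on the fence (over 2 N) and the board (over 4 N), at rest, flat, rebate up and away from the fence, long face on the fence (3 mm, 0.06 rad), end within 6 mm of the stop block. No bystander shifted over 25 mm (x of offcut_corner in the frame of board_corner between -0.003 and 0.003 m and y of offcut_corner in the frame of board_corner between -0.006 and 0.003 m and z of offcut_corner in the frame of board_corner between -0.003 and 0.003 m and angle between offcut_center's own z axis and vertical below 0.06 rad and angle between the y axis of offcut_center and the y axis of board_corner, either way round below 0.06 rad and x of offcut_center in the frame of board_corner below -0.015 m and y of offcut_center in the frame of board_corner below -0.045 m and contact force between offcut and fence above 2 N and contact force between offcut and board above 4 N and contact force between the fingers and offcut above 4 N and linear speed of offcut below 0.02 m/s); the arm keeps its last pose, push and grip.
It fails at once if a bystander is shifted by more than 25 mm (distance of any of tape_roll, red_clamp, blue_marker, wedge, jar, mug from where it was at the start of the episode above 0.025 m).
It also fails if it takes over 48 s, if anything falls off the work surface, if the arm or the gripper's body presses on something with over 40 N, if the wrist force passes 120 N, or if a joint passes its speed limit or range.

### The arm

A 6-joint arm with a two-finger parallel gripper is mounted at the origin on a cart in front of the work surface, level with it; the furniture and walls round the work are solid. World frame = base frame: x ahead of the robot, y to its left, z up, the work surface at z = 0. Lengths are in m, angles in rad, forces in N, time in s.
With the tool pointing down it reaches from about 0.375 to 0.9 m from the base axis. Payload 3.1 kg.
Tool frame: the origin (TCP) lies between the finger pads; the fingertips stand 8 mm ahead of it and the grasp point (between the pads) lies 11 mm behind it; z points along the fingers, y is the line along which they close (so a half turn about z gives the same grasp; the last joint's range is limited). The gripper opens to 87 mm and grips with 3 to 60 N. Pads are 19 mm wide; open, the fingers measure 117 mm over their backs; the gripper's body (75 mm by 190 mm) begins 51 mm behind the grasp point.
Start: joints at [1.127, 0.527, 1.433, -0, 1.181, -0.178], TCP at [0.164, 0.603, 0.231] pointing down, gripper open.
Joint ranges: [-3.08, 3.08], [-0.75, 2.2], [0.22, 2.44], [-1.43, 4.57], [0, 2.65], [-2.85, 2.85]. Speed limits (rad/s): [2.79, 2.79, 3.14, 3.14, 3.14, 3.14].

### API

Orientations are given as a unit quaternion [x, y, z, w].
In Python, from rig import robot, vision, job gives the robot as it stands.
- The arm moves only by the shell command python3 -m handwheel 'ROWS' [OPENING] [FORCE]. ROWS is JSON, a list of rows, each a list of 4 numbers: the shift along the tool's x, y, z as a fraction of full scale, then the turn about the tool's z as a fraction of full scale. A call has 1 to 20 rows; each row is the pose to reach, as a shift and turn from the pose commanded when the call began, along the tool's axes at that moment, turning the shorter way round; what a row does not reach only later rows make up. Full scale, the value 1, is 300 mm for a shift and 2 pi rad for a turn. A row lasts 1/12 s, in which the tool goes at most 41.7 mm and 7.16 degrees, less where a joint would pass 70% of its speed; a pose out of reach is approached as far as the arm can. A call with a number of a shift or a turn outside -1 to 1 is refused whole. A call with a gripper value outside its range is refused whole. OPENING is the opening in per cent of the stroke, from 0 (shut) to 100 (fully open), set as the call begins (- or left out, the last holds). The fingers move at their own pace and stop on an object; FORCE is the grip in N (left out, the last holds). Time passes only in rows, so rows that repeat a pose let the fingers close. It gives the time, the measured TCP pose, the force, the opening and the grip force at its end, in the units of the state.
- robot.get_obs(): the state, without advancing time (a new reading comes with each control period).
- vision.camera(name): name is "scene" or "side" or "wrist"; returns a dict with "frame" (384x512x3 uint8, red, green, blue), "K" (3x3 intrinsics, pixels), "cam_to_world" (4x4, takes a point from camera to world coordinates); the wrist camera has in their place "hand_eye" (4x4, takes a point from camera to tool coordinates, whose origin is the TCP and whose axes are the flange's). Camera axes: x right, y down, z forward; pixel columns grow to the right and rows downward; lengths in m; the calibration is good to about 2 mm. A picture is of the moment at which its call begins: read the wrist's pose just before it. There is no depth.
- job.hand_in(): hands the job in; it is judged then, once.
Trained networks look in the newest picture that a camera, given by its name, has taken for a name from the list of things; names that differ only in an ending like _2 or _b are one class to them, and where a whole thing is asked for, a point or a joint stands for the part that bears it (a point fixed in the world has none). Each returns a list of dicts, best first, with "conf" (0 to 1); they miss things now and then, are a little off and sometimes report something else, mostly with a low value. They report only what shows in the picture. A call takes as long as a camera call. They do not tell look-alikes from the thing itself.
- vision.look_for(camera, label): "point" ([row, column] in pixels, amid what is visible of it).
- vision.outline_of(camera, label): "mask" (384x512 bool, what is visible of it) and "point" ([row, column] in pixels, amid what is visible of it).
The state is a dict: "time": time; "q": joint angles; "joint_velocities": joint speeds; "joint_torque": joint torques, N m; "position": TCP position; "tool_rot": TCP orientation; "ft_force": force on the tool from outside, world axes, zero at the start; "moment": the same for the moment, N m; "grip_width": finger opening in m; "grip_force": force on a finger pad.
Only numpy, scipy, OpenCV 4.12 (cv2) and the standard library are available. Lean on these libraries where they do the work, as an engineer would, in place of code of your own. Each camera call takes 0.05 s, during which the arm holds its last target. There are 200 camera calls.

## Working session

There is one attempt and no reset: what is moved stays moved. The work goes in short steps, Python scripts to look and compute and a shell command to move; the robot and the scene stay as the last step left them, time stands still between calls to the robot, and variables do not carry over. Pictures are saved under pics/ and viewed, at most 10 in all, crops included, and the job is handed in when it is done.

```bash
mkdir -p pics; ls
cat > h.py <<'E'
import numpy as np,cv2
from rig import robot,vision,job
from scipy.spatial.transform import Rotation as R
def T():
    o=robot.get_obs();M=np.eye(4);M[:3,:3]=R.from_quat(o["tool_rot"]).as_matrix();M[:3,3]=o["position"];return M
def shot(n):
    t=T();c=vision.camera(n);C=c["cam_to_world"] if "cam_to_world" in c else t@c["hand_eye"]
    return c["frame"],np.array(c["K"]),np.array(C)
def onplane(K,C,rc,z):
    rc=np.atleast_2d(np.asarray(rc,float));d=np.c_[rc[:,1],rc[:,0],np.ones(len(rc))]@np.linalg.inv(K).T@C[:3,:3].T
    return C[:3,3]+d*((z-C[2,3])/d[:,2])[:,None]
def proj(K,C,P):
    p=(np.atleast_2d(P)-C[:3,3])@C[:3,:3]@K.T;return (p[:,:2]/p[:,2:])[:,::-1]
def save(f,n,scale=1):
    im=cv2.cvtColor(f,cv2.COLOR_RGB2BGR);cv2.imwrite("pics/"+n,cv2.resize(im,None,fx=scale,fy=scale,interpolation=cv2.INTER_CUBIC) if scale!=1 else im)
E
python3 - <<'E'
from h import *
np.set_printoptions(precision=4,suppress=True)
ims=[]
for n in ["scene","side","wrist"]:
    f,K,C=shot(n);np.savez(n+"0.npz",f=f,K=K,C=C);ims.append(f);print(n,K[0,0],C[:3,3],C[:3,2])
    for l in ["offcut","stop_board","fence","stop_block","tape_roll","red_clamp","blue_marker","wedge","jar","mug"]:
        r=vision.outline_of(n,l)
        print(l,[(round(x["conf"],2),np.round(x["point"]),int(x["mask"].sum()),np.round(onplane(K,C,x["point"],0.02)[0][:2],3)) for x in r if x["conf"]>.3])
s=np.vstack([np.hstack(ims[:2])]);save(cv2.resize(s,(800,300),interpolation=cv2.INTER_AREA),"a.png")
save(ims[0],"scene.png",1.5);save(ims[1],"side.png",1.5);save(ims[2],"wrist.png")
print(robot.get_obs())
E
```

```text
pics
scene 468.61615214765146 [-0.4377 -0.7299  0.9461] [ 0.676   0.4619 -0.5741]
offcut [(0.79, array([239., 243.]), 456, array([ 0.467, -0.102])), (0.75, array([244., 292.]), 439, array([ 0.532, -0.234]))]
stop_board [(0.77, array([196., 196.]), 2179, array([0.565, 0.166])), (0.66, array([242., 292.]), 442, array([ 0.539, -0.231]))]
fence [(0.97, array([185., 213.]), 488, array([0.653, 0.157]))]
stop_block [(0.69, array([184., 184.]), 254, array([0.599, 0.247]))]
tape_roll [(0.84, array([203., 270.]), 493, array([ 0.673, -0.07 ]))]
red_clamp [(0.68, array([290., 373.]), 565, array([ 0.49 , -0.511]))]
blue_marker [(0.6, array([247., 201.]), 188, array([ 0.366, -0.017]))]
wedge [(0.74, array([244., 291.]), 473, array([ 0.527, -0.234]))]
jar [(0.88, array([184., 290.]), 455, array([ 0.812, -0.068])), (0.52, array([198., 197.]), 2210, array([0.556, 0.151]))]
mug [(0.97, array([176., 265.]), 488, array([0.806, 0.035])), (0.46, array([245., 291.]), 439, array([ 0.526, -0.237]))]
side 393.1404282348143 [ 0.4529 -1.3756  0.5535] [ 0.0913  0.9352 -0.3422]
offcut [(0.94, array([232., 248.]),
[... 787 characters left out ...]
y([0.825, 0.214]))]
wrist 282.340370107808 [0.0985 0.6212 0.3848] [ 0.2417 -0.0663 -0.9681]
offcut []
stop_board []
fence []
stop_block []
tape_roll []
red_clamp []
blue_marker []
wedge []
jar []
mug []
{'time': 1.65, 'q': array([ 1.1265,  0.5275,  1.4327, -0.    ,  1.1814, -0.1785]), 'joint_velocities': array([-0.0008, -0.0002, -0.0016,  0.0007,  0.0002,  0.0009]), 'joint_torque': array([ -0.0009, -44.0013, -17.6981,   0.0633,   0.0504,  -0.    ]), 'position': array([0.1641, 0.603 , 0.2306]), 'tool_rot': array([ 0.1325,  0.9912, -0.    ,  0.    ]), 'ft_force': array([-0.3673, -0.7816, -0.2781]), 'moment': array([0.0129, 0.0266, 0.036 ]), 'grip_force': 0.0, 'grip_width': 0.08720006131585945}
```

View pics/scene.png

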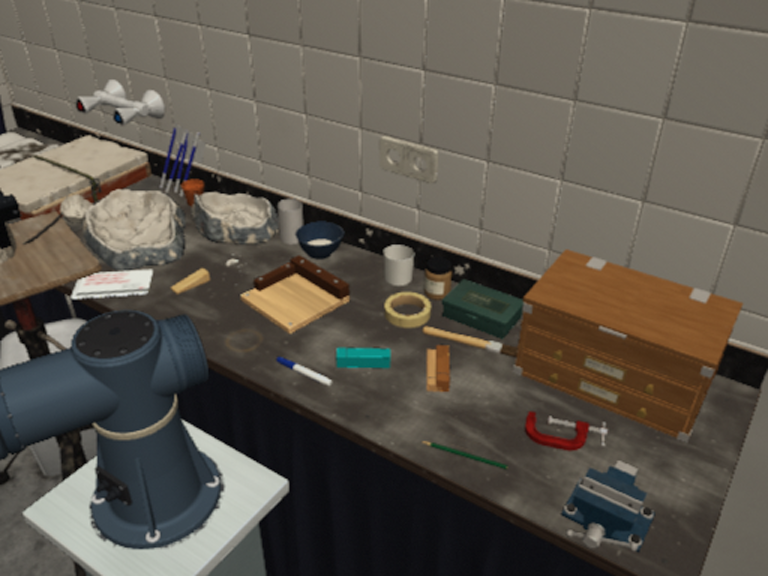

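View pics/side.png

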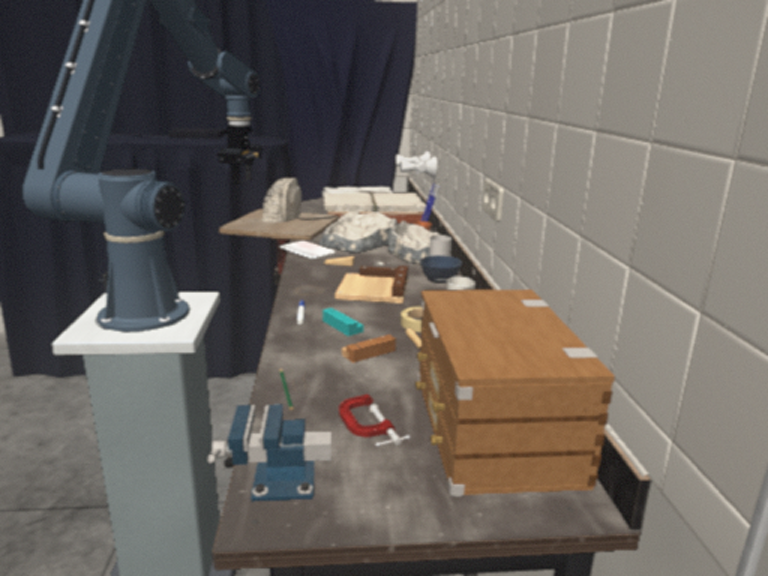

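The scene picture shows the wooden offcut at (row 244, col 292). Look-alikes are the turquoise block (239,243), the wedge (187,127) and a tool handle (222,305). I choose (244,292) for its wood colour with a pale ledge and darker part. The stop board is at (196,196).

```bash
cat >> h.py <<'E'
def go(p,ydir=None):
    """fractions for shift to world p; ydir = wanted yaw of the tool y axis (mod pi)"""
    M=T();s=M[:3,:3].T@(np.array(p)-M[:3,3])/.3;t=0
    if ydir is not None:
        y=M[:3,1];a=np.arctan2(y[1],y[0]);d=(ydir-a+np.pi/2)%np.pi-np.pi/2;t=-d/2/np.pi
    print("shift",np.round(s,4),"turn",round(t,4),"rows",round(max(np.linalg.norm(s)/.139,abs(t)/.0199),1))
E
python3 - <<'E'
from h import *
np.set_printoptions(precision=4,suppress=True)
c=vision.camera("wrist");print(c["hand_eye"])
go([0.40,0.37,0.25]); go([0.40,0.17,0.25])
s=np.load("scene0.npz");f=s["f"];
save(f[215:270,265:320],"crop.png",8)
E
```

```text
[[ 0.0006 -0.9681 -0.2506  0.0681]
 [ 1.      0.0008 -0.0005  0.0002]
 [ 0.0007 -0.2506  0.9681 -0.1542]
 [ 0.      0.      0.      1.    ]]
shift [-0.9626 -0.543  -0.0648] turn 0 rows 8.0
shift [-1.1377 -1.1862 -0.0648] turn 0 rows 11.8
```

View pics/crop.png

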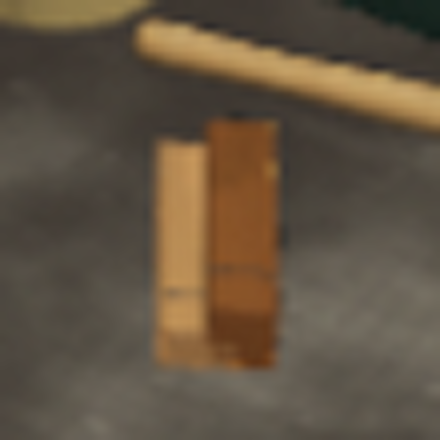

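The crop confirms it: wooden, with the pale ledge on the left, the dark full-height part on the right and the pencil line at the near end. Now I move over the board for a close look.

```bash
python3 -m handwheel '[[-0.9,-0.6,-0.1,0],[-0.9,-0.6,-0.1,0],[-0.9,-0.6,-0.1,0],[-0.9,-0.6,-0.1,0],[-0.9,-0.6,-0.1,0],[-0.9,-0.6,-0.1,0],[-0.9,-0.6,-0.1,0],[-0.9,-0.6,-0.1,0]]' 100; python3 -m handwheel '[[-0.25,-0.6,-0.05,0],[-0.25,-0.6,-0.05,0],[-0.25,-0.6,-0.05,0],[-0.25,-0.6,-0.05,0],[-0.25,-0.6,-0.05,0],[-0.25,-0.6,-0.05,0],[-0.25,-0.6,-0.05,0]]'
python3 - <<'E'
from h import *
np.set_printoptions(precision=4,suppress=True)
f,K,C=shot("wrist");np.savez("wb.npz",f=f,K=K,C=C);save(f,"wb.png")
for l in ["board","fence","stop_block","stop_board"]:
    r=vision.outline_of("wrist",l)
    for x in r[:1]:
        cv2.imwrite(f"m_{l}.png",x["mask"].astype(np.uint8)*255)
        print(l,x["conf"],x["point"],x["mask"].sum(),onplane(K,C,x["point"],.016))
print(T())
go([0.45,-0.1,0.22],np.deg2rad(-55))
E
```

```text
time: 2.37
position: [0.3791, 0.3563, 0.2611]
tool_rot: [0.133, 0.991, 0.0, 0.001]
ft_force: [-0.6, 0.6, -0.6]
grip_width: 0.0872
grip_force: 0.0
time: 2.95
position: [0.4029, 0.164, 0.2759]
tool_rot: [0.135, 0.991, 0.0, 0.0]
ft_force: [0.6, -0.3, 0.5]
grip_width: 0.0868
grip_force: 0.0
board 0.7 [230.7, 279.2] 5585 [[0.516  0.1726 0.016 ]]
stop_block 0.54 [277.8, 333.4] 319 [[0.6207 0.2384 0.016 ]]
stop_board 0.78 [232.3, 281.7] 5978 [[0.5197 0.1758 0.016 ]]
[[-0.9655  0.2605 -0.0003  0.4021]
 [ 0.2605  0.9655  0.0003  0.1662]
 [ 0.0003  0.0002 -1.      0.2754]
 [ 0.      0.      0.      1.    ]]
shift [-0.3853 -0.8153  0.1844] turn -0.1392 rows 7.0
```

View pics/wb.png

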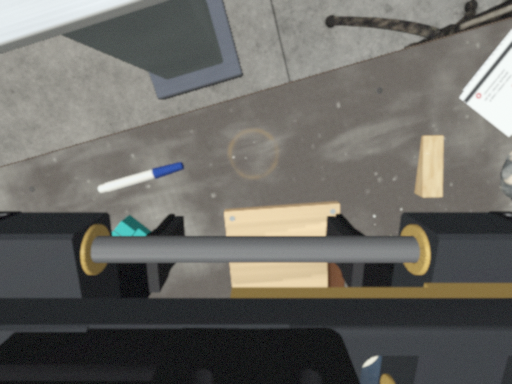

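The wrist picture shows the board's near edge, with corners at about (row 211, col 224) and (204, 340). The gripper hides the rest. The marker is at (175,140) and the wedge at (165,430).

Run:
```python
from h import *
np.set_printoptions(precision=4,suppress=True)
s=np.load("wb.npz");f,K,C=s["f"],s["K"],s["C"]
a=onplane(K,C,[[211,224],[204,340]],.016);d=a[1]-a[0]
print(a,np.linalg.norm(d),np.degrees(np.arctan2(d[1],d[0]))-90)
# fit board, scene + side, with edges drawn
yaw=np.arctan2(d[1],d[0])-np.pi/2
ax=np.array([np.cos(yaw),np.sin(yaw)]);c=a.mean(0)[:2]+.09*ax;print("centre",c)
np.save("board0.npy",[*c,yaw])
Rz=R.from_euler("z",yaw).as_matrix()
for n in ["scene","side"]:
    s=np.load(n+"0.npz");g=cv2.resize(s["f"],None,fx=4,fy=4,interpolation=cv2.INTER_CUBIC)
    def dr(P,col):
        P=np.array(P)@Rz.T+[*c,0];q=proj(s["K"],s["C"],P)[:,::-1]*4+1.5
        cv2.polylines(g,[np.round(q).astype(int)],True,col,1)
    dr([[-.09,-.09,.016],[.09,-.09,.016],[.09,.09,.016],[-.09,.09,.016]],(255,0,0))
    dr([[.06,-.09,.048],[.09,-.09,.048],[.09,.09,.048],[.06,.09,.048]],(0,255,0))
    dr([[-.05,.068,.04],[.06,.068,.04],[.06,.09,.04],[-.05,.09,.04]],(0,0,255))
    q=proj(s["K"],s["C"],[*c,.016])[0].astype(int)*4
    g=g[q[0]-130:q[0]+130,q[1]-190:q[1]+190]
    cv2.imwrite(f"{n}_b.png",g[:,:,::-1])
cv2.imwrite("pics/boardfit.png",np.vstack([cv2.imread("scene_b.png"),cv2.imread("side_b.png")]))
```

```text
[[0.4616 0.0984 0.016 ]
 [0.4981 0.2735 0.016 ]] 0.1788740603579208 -11.794027016948789
centre [0.568  0.1675]
```

View pics/boardfit.png

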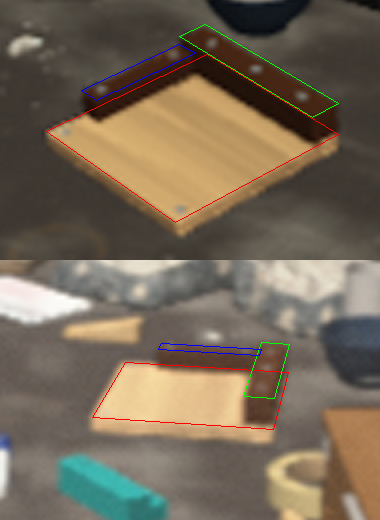

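```bash
python3 -m handwheel '[[-0.25,-0.71,0.05,0.2],[-0.25,-0.71,0.05,0.2],[-0.25,-0.71,0.05,0.2],[-0.25,-0.71,0.05,0.2],[-0.25,-0.71,0.05,0.2],[-0.25,-0.71,0.05,0.2],[-0.25,-0.71,0.05,0.2],[-0.25,-0.71,0.05,0.2],[-0.25,-0.71,0.05,0.2],[-0.25,-0.71,0.05,0.2],[-0.25,-0.71,0.05,0.2]]'
python3 - <<'E'
from h import *
go([0.42,-0.31,0.22],np.deg2rad(-56))
E
```

```text
time: 4.12
position: [0.4192, -0.0593, 0.2604]
tool_rot: [0.69, 0.724, 0.0, -0.0]
ft_force: [0.5, 0.1, -0.1]
grip_width: 0.0871
grip_force: 0.0
shift [-0.835  -0.0372  0.1344] turn 0.1632 rows 8.2
```

```bash
python3 -m handwheel '[[-0.84,-0.04,0.13,0.163],[-0.84,-0.04,0.13,0.163],[-0.84,-0.04,0.13,0.163],[-0.84,-0.04,0.13,0.163],[-0.84,-0.04,0.13,0.163],[-0.84,-0.04,0.13,0.163],[-0.84,-0.04,0.13,0.163],[-0.84,-0.04,0.13,0.163],[-0.84,-0.04,0.13,0.163],[-0.84,-0.04,0.13,0.163]]'
python3 - <<'E'
from h import *
f,K,C=shot("wrist");np.savez("wo.npz",f=f,K=K,C=C);save(f,"wo.png",1.5)
r=vision.outline_of("wrist","offcut")
for x in r: print(x["conf"],x["point"],x["mask"].sum(),onplane(K,C,x["point"],.02))
E
```

```text
time: 4.95
position: [0.4194, -0.3118, 0.2212]
tool_rot: [0.955, 0.295, -0.0, -0.0]
ft_force: [-0.0, 0.4, 0.2]
grip_width: 0.0873
grip_force: 0.0
0.97 [53.2, 252.4] 3939 [[ 0.53225206 -0.2308809   0.02      ]]
0.6 [23.7, 119.0] 4636 [[ 0.47239662 -0.08936884  0.02      ]]
```

View pics/wo.png

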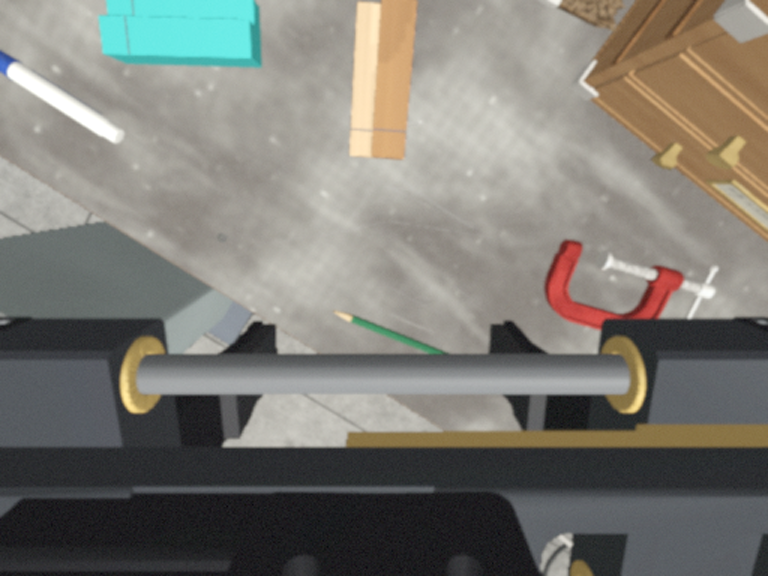

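The offcut shows at about (row 53, col 250), ledge on the left and pencil line at the near end, with its far end cut off by the frame. I fit its pose to the outlines in all three views.

```bash
cat > fit.py <<'E'
from h import *
from scipy.optimize import minimize
def sil(K,C,p,z0,shape,S=4):
    m=np.zeros((shape[0]*S,shape[1]*S),np.uint8);Rz=R.from_euler("z",p[2]).as_matrix()
    for x0,x1,h in [(-.022,-.004,.018),(-.004,.022,.03)]:
        P=np.array([[x,y,z] for x in (x0,x1) for y in (-.055,.055) for z in (0,h)])@Rz.T+[p[0],p[1],z0]
        q=((proj(K,C,P)[:,::-1]+.5)*S).astype(np.float32);cv2.fillConvexPoly(m,cv2.convexHull(q).astype(np.int32),255)
    return cv2.resize(m,shape[::-1],interpolation=cv2.INTER_AREA)/255.
def fit(views,p0,z0):
    def cost(p): return sum(np.abs(sil(K,C,p,z0,m.shape)-m).sum()/m.sum()*w for K,C,m,w in views)
    S=np.array([p0]+[np.array(p0)+d for d in ([.01,0,0],[0,.01,0],[0,0,.1])])
    r=minimize(cost,p0,method="Nelder-Mead",options=dict(initial_simplex=S,xatol=1e-4,fatol=1e-4));return r.x,r.fun
E
python3 - <<'E'
from fit import *
V=[]
s=np.load("wo.npz");r=vision.outline_of("wrist","offcut");V.append((s["K"],s["C"],r[0]["mask"]*1.,1))
for n,w,pt in [("scene",.5,(244,292)),("side",.5,(232,248))]:
    f,K,C=shot(n)
    r=[x for x in vision.outline_of(n,"offcut") if np.hypot(*(np.array(x["point"])-pt))<12]
    if r: V.append((K,C,r[0]["mask"]*1.,w))
p0=[.535,-.235,np.deg2rad(-56)]
for vs in [V[:1],V[1:2],V[2:],V]:
    p,c=fit(vs,p0,0);print(np.round(p[:2],4),round(np.degrees(p[2]),2),round(c,3))
np.save("off0.npy",p)
s=np.load("wo.npz");g=sil(s["K"],s["C"],p,0,(384,512));e=s["f"].copy();e[(cv2.Canny((g*255).astype(np.uint8),50,150)>0)]=(255,0,0);save(e[:140,190:330],"fit1.png",4)
go([*p[:2],.11],p[2])
print(T()[:3,3])
E
```

```text
[ 0.5314 -0.2329] -59.8 0.034
[ 0.5348 -0.2343] -61.95 0.06
[ 0.5309 -0.2322] -57.09 0.034
[ 0.5314 -0.2329] -60.13 0.165
shift [ 0.4573 -0.0082  0.3726] turn 0.012 rows 4.2
[ 0.41926294 -0.31201906  0.22179257]
```

View pics/fit1.png

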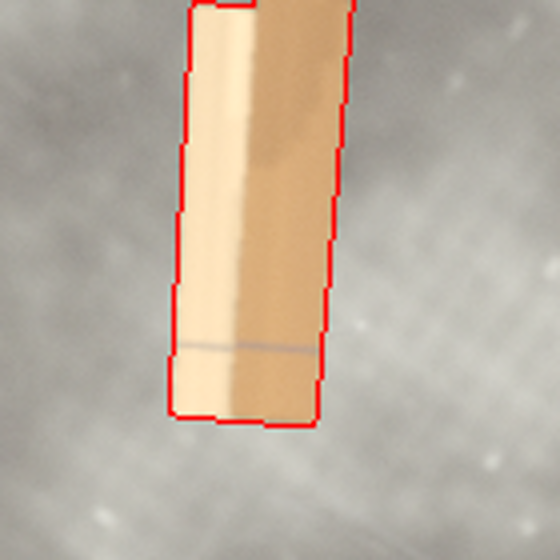

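The outline fits very well, so the pose is (0.531, -0.233) at -60°. Now the grasp.

```bash
python3 -m handwheel '[[0.457,-0.008,0.3,0.012],[0.457,-0.008,0.3,0.012],[0.457,-0.008,0.3,0.012],[0.457,-0.008,0.3,0.012],[0.457,-0.008,0.4,0.012],[0.457,-0.008,0.5,0.012],[0.457,-0.008,0.6,0.012],[0.457,-0.008,0.66,0.012],[0.457,-0.008,0.692,0.012],[0.457,-0.008,0.692,0.012],[0.457,-0.008,0.692,0.012]]' 100
python3 - <<'E'
from h import *
o=np.load("off0.npy");go([*o[:2],.014],o[2])
E
```

```text
time: 6.22
position: [0.5316, -0.2338, 0.0141]
tool_rot: [0.966, 0.257, 0.0, 0.0]
ft_force: [0.4, 0.3, 0.8]
grip_width: 0.0873
grip_force: 0.0
shift [ 0.001  -0.0029  0.0005] turn -0.0002 rows 0.0
```

```bash
python3 -m handwheel '[[0,0,0,0],[0,0,0,0],[0,0,0,0],[0,0,0,0],[0,0,0,0],[0,0,0,0],[0,0,0,0],[0,0,0,0]]' 0 20; python3 -m handwheel '[[0,0,-0.05,0],[0,0,-0.15,0],[0,0,-0.3,0],[0,0,-0.3,0],[0,0,-0.3,0]]'
python3 - <<'E'
from h import *
b=np.load("board0.npy");Rz=R.from_euler("z",b[2]).as_matrix()
t=Rz@[-.005,.008,0]+[b[0],b[1],0];print(t)
M=T();print(M[:3,3],np.degrees(np.arctan2(M[1,1],M[0,1])))
go([*t[:2],.104],b[2])
E
```

```text
time: 6.88
position: [0.5313, -0.2336, 0.0141]
tool_rot: [0.966, 0.257, -0.0, 0.0]
ft_force: [0.8, -0.5, 0.8]
grip_width: 0.0435
grip_force: 20.0
time: 7.3
position: [0.533, -0.2347, 0.1066]
tool_rot: [0.966, 0.257, 0.002, 0.002]
ft_force: [-0.5, 0.2, -0.5]
grip_width: 0.044
grip_force: 20.0
[0.56470169 0.17639358 0.        ]
[ 0.53301239 -0.23474975  0.10663052] -60.22157304536235
shift [ 0.7723 -1.1371  0.0043] turn -0.1345 rows 9.9
```

```bash
python3 -m handwheel '[[0.11,-0.16,0,-0.019],[0.22,-0.32,0,-0.038],[0.33,-0.48,0,-0.057],[0.39,-0.57,0,-0.076],[0.39,-0.57,0,-0.095],[0.39,-0.57,0,-0.114],[0.39,-0.57,0,-0.134],[0.39,-0.57,0,-0.134],[0.39,-0.57,0,-0.134]]'
python3 - <<'E'
from h import *
b=np.load("board0.npy");go([.5647,.1764,.104],b[2])
E
```

```text
time: 8.05
position: [0.547, -0.0267, 0.1026]
tool_rot: [0.778, 0.628, -0.001, -0.001]
ft_force: [0.6, -0.4, -1.3]
grip_width: 0.0435
grip_force: 20.0
shift [ 0.6742 -0.0846 -0.0043] turn -0.001 rows 4.9
```

```bash
python3 -m handwheel '[[0.13,-0.02,0,0],[0.26,-0.04,0,0],[0.4,-0.05,0,0],[0.53,-0.07,0,0],[0.64,-0.085,0,0],[0.674,-0.085,0,-0.001],[0.674,-0.085,0.1,-0.001],[0.674,-0.085,0.16,-0.001],[0.674,-0.085,0.2,-0.001],[0.674,-0.085,0.2,-0.001]]'
python3 - <<'E'
from h import *
b=np.load("board0.npy");go([.5647,.1764,.030],b[2]);print(T()[:3,3])
f,K,C=shot("wrist");np.savez("wp.npz",f=f,K=K,C=C);save(f,"wp.png");print(robot.get_obs()["ft_force"])
for l in ["fence","stop_block"]: print(l,[(x["conf"],x["point"]) for x in vision.look_for("wrist",l)])
E
```

```text
time: 8.88
position: [0.5628, 0.1747, 0.0408]
tool_rot: [0.776, 0.631, -0.003, -0.002]
ft_force: [0.6, 0.6, -0.3]
grip_width: 0.0438
grip_force: 20.0
shift [0.007  0.0053 0.036 ] turn 0.0 rows 0.3
[0.56278    0.1746802  0.04082813]
[-0.74061502 -0.32087595 -1.01932969]
fence [(0.88, [144.5, 399.8]), (0.3, [137.9, 303.0])]
stop_block [(0.97, [104.1, 275.3]), (0.56, [198.6, 253.5])]
```

View pics/wp.png

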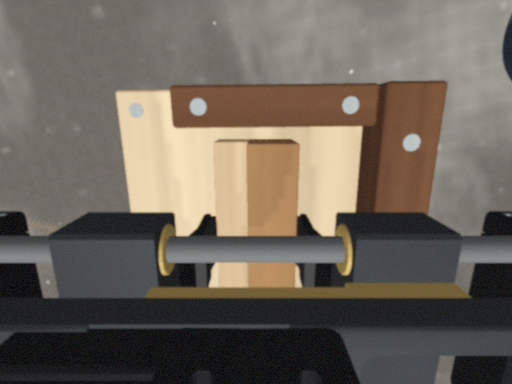

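The held offcut is square to the board, ledge at left (away from the fence). Its end is at row 141, just short of the stop block at row 126. Next I lower it and slide it to the stop.

```bash
python3 -m handwheel '[[0.005,0.005,0.02,0],[0.005,0.005,0.03,0],[0.005,0.005,0.036,0],[0.005,0.005,0.036,0],[0.005,0.005,0.036,0]]'; python3 -m handwheel '[[0.003,0,0,0],[0.006,0,0,0],[0.009,0,0,0],[0.012,0,0,0],[0.015,0,0,0],[0.015,0,0,0]]'
```

```text
time: 9.45
position: [0.5667, 0.1772, 0.0333]
tool_rot: [0.775, 0.632, 0.0, 0.0]
ft_force: [0.0, -0.4, -1.9]
grip_width: 0.0442
grip_force: 20.0
time: 9.95
position: [0.5676, 0.1808, 0.0333]
tool_rot: [0.775, 0.632, -0.001, 0.001]
ft_force: [0.3, -4.8, 0.9]
grip_width: 0.0437
grip_force: 20.0
```

```bash
python3 -m handwheel '[[-0.004,0,0.004,0],[-0.004,0,0.008,0],[-0.004,0,0.011,0],[-0.004,0,0.011,0],[-0.004,0,0.011,0]]'
```

```text
time: 10.37
position: [0.5674, 0.1807, 0.03]
tool_rot: [0.775, 0.632, 0.0, -0.0]
ft_force: [0.6, -0.6, 2.2]
grip_width: 0.0439
grip_force: 20.0
```

```bash
python3 -m handwheel '[[0,0,0,0],[0,0,0,0],[0,0,0,0],[0,0,0,0],[0,0,0,0],[0,0,0,0]]' 70; python3 -m handwheel '[[0,0,-0.04,0],[0,0,-0.1,0],[0,0,-0.2,0],[0,0,-0.3,0],[0,0,-0.4,0],[0,0,-0.4,0]]'
python3 - <<'E'
from fit import *
np.set_printoptions(precision=4,suppress=True)
V=[];b=np.load("board0.npy");c,s_=np.cos(b[2]),np.sin(b[2])
p0=[.567,.1807,b[2]]
for n,w in [("wrist",1),("scene",.5),("side",.5)]:
    f,K,C=shot(n);np.savez("c_"+n+".npz",f=f,K=K,C=C)
    q=proj(K,C,[*p0[:2],.035])[0]
    r=[x for x in vision.outline_of(n,"offcut") if np.hypot(*(np.array(x["point"])-q))<(70 if n=="wrist" else 12)]
    print(n,[(x["conf"],x["point"],x["mask"].sum()) for x in r])
    if r and n!="wrist": V.append((K,C,r[0]["mask"]*1.,w))
    if n=="wrist": save(f,"wc.png")
for vs in ([V[:1],V[1:],V] if len(V)>1 else [V]):
    p,cst=fit(vs,p0,.016);d=p[:2]-b[:2];print(p[:2],np.degrees(p[2]),cst,"board-frame",c*d[0]+s_*d[1],-s_*d[0]+c*d[1])
print(robot.get_obs()["time"])
E
```

```text
time: 10.87
position: [0.5674, 0.1804, 0.0298]
tool_rot: [0.775, 0.632, 0.0, -0.0]
ft_force: [-0.0, -0.4, -0.0]
grip_width: 0.0605
grip_force: 0.0
time: 11.37
position: [0.5716, 0.1811, 0.1569]
tool_rot: [0.775, 0.632, 0.006, 0.003]
ft_force: [0.2, -0.5, 0.6]
grip_width: 0.061
grip_force: 0.0
wrist [(0.57, [186.0, 248.1], np.int64(4590))]
scene [(0.66, [192.0, 193.8], np.int64(424))]
side []
[0.5692 0.18  ] -10.528408076268185 0.03071124676285608 board-frame -0.001322004590637074 0.012435323240380873
11.6667
```

View pics/wc.png

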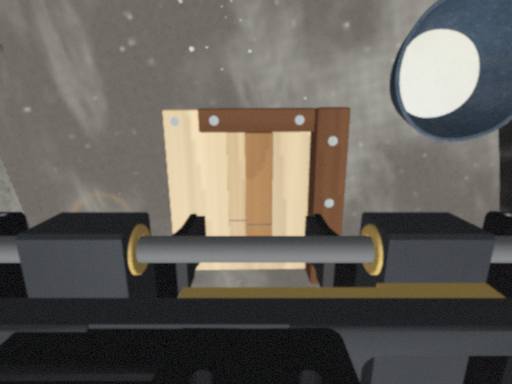

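The offcut lies flat, with its end at the stop block (row 131), the ledge on the left and the fence at col 313. Next I close the fingers and turn them a quarter for the push.

```bash
python3 - <<'E'
from h import *
b=np.load("board0.npy");Rz=R.from_euler("z",b[2]).as_matrix()
t=Rz@[-.020,.002,0]+[.568,.1803,0];np.save("t.npy",t);print(t);go([*t[:2],.12],b[2]+np.pi/2)
E
python3 -m handwheel '[[0,0,0,-0.02],[0,0,0,-0.04],[0,0,0,-0.06],[0,0,0,-0.08],[0,0,0,-0.1],[0,0,0,-0.12],[0,0,0,-0.14],[0,0,0,-0.16],[0,0,0,-0.18],[0,0,0,-0.2],[0,0,0,-0.22],[0,0,0,-0.24],[0,0,0,-0.25],[0,0,0,-0.25],[0,0,0,-0.25]]' 0 20
python3 - <<'E'
from h import *
b=np.load("board0.npy");t=np.load("t.npy");go([*t[:2],.044],b[2]+np.pi/2)
E
```

```text
[0.54883101 0.18634566 0.        ]
shift [ 0.0083 -0.0607  0.0954] turn -0.2495 rows 12.5
time: 12.92
position: [0.5667, 0.1803, 0.1486]
tool_rot: [0.102, 0.995, -0.0, -0.001]
ft_force: [-0.2, 0.1, 0.1]
grip_width: 0.0003
grip_force: 0.0
shift [0.0616 0.0078 0.3489] turn 0.0001 rows 2.5
```

```bash
python3 -m handwheel '[[0.061,0.008,0.05,0],[0.061,0.008,0.15,0],[0.061,0.008,0.24,0],[0.061,0.008,0.3,0],[0.061,0.008,0.33,0],[0.061,0.008,0.342,0],[0.061,0.008,0.342,0],[0.061,0.008,0.342,0]]'
python3 -m handwheel '[[-0.01,0,0.006,0],[-0.02,0,0.006,0],[-0.03,0,0.006,0],[-0.04,0,0.006,0],[-0.05,0,0.006,0],[-0.06,0,0.006,0],[-0.07,0,0.006,0],[-0.08,0,0.006,0],[-0.08,0,0.006,0]]'
python3 - <<'E'
from h import *
f,K,C=shot("wrist");np.savez("wd.npz",f=f,K=K,C=C);save(f,"wd.png")
E
```

```text
time: 13.58
position: [0.5507, 0.1865, 0.0478]
tool_rot: [0.102, 0.995, 0.0, 0.001]
ft_force: [-0.0, 0.2, -0.7]
grip_width: 0.0004
grip_force: 0.0
time: 14.33
position: [0.5746, 0.1814, 0.0455]
tool_rot: [0.101, 0.995, 0.0, 0.001]
ft_force: [-0.1, -0.7, -0.4]
grip_width: 0.0008
grip_force: 0.0
```

View pics/wd.png

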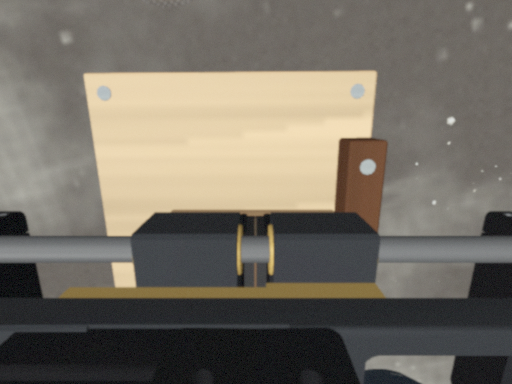

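The offcut's ledge edge is at row 212, straight and touching the stop block at col 335. I push on towards the fence.

```bash
python3 -m handwheel '[[-0.01,0,0.004,0],[-0.02,0,0.006,0],[-0.03,0,0.006,0],[-0.04,0,0.006,0],[-0.05,0,0.006,0],[-0.06,0,0.006,0],[-0.06,0,0.006,0]]'
python3 -m handwheel '[[-0.005,0,0,0],[-0.01,0,0,0],[-0.015,0,0,0],[-0.015,0,0,0]]'
```

```text
time: 14.97
position: [0.5922, 0.1778, 0.0437]
tool_rot: [0.101, 0.995, 0.0, 0.001]
ft_force: [0.5, -0.2, 0.5]
grip_width: 0.0004
grip_force: 0.0
time: 15.3
position: [0.5926, 0.1776, 0.0436]
tool_rot: [0.101, 0.995, -0.0, -0.003]
ft_force: [-6.5, 1.2, 4.7]
grip_width: 0.0007
grip_force: 2.9
```

```bash
python3 -m handwheel '[[-0.003,0,0.002,0],[-0.005,0,0.004,0],[-0.005,0,0.006,0],[-0.005,0,0.006,0],[-0.005,0,0.006,0]]'
python3 - <<'E'
from fit import *
np.set_printoptions(precision=4,suppress=True)
b=np.load("board0.npy")
M=T();fs=[]
f,K,C=shot("wrist");np.savez("we.npz",f=f,K=K,C=C);save(f,"we.png")
for _ in range(3): vision.camera("scene");fs.append(robot.get_obs()["ft_force"])
F=np.mean(fs,0);print(M[:3,3],"force tool axes",M[:3,:3].T@F)
E
```

```text
time: 15.72
position: [0.5926, 0.1774, 0.0425]
tool_rot: [0.101, 0.995, -0.0, -0.004]
ft_force: [-8.9, 1.0, 9.6]
grip_width: 0.0005
grip_force: 7.0
[0.5926 0.1774 0.0425] force tool axes [ 8.952   0.0714 -9.7322]
```

```bash
python3 -m handwheel '[[-0.003,0,0,0],[-0.005,0,0,0],[-0.008,0,0,0],[-0.008,0,0,0],[-0.008,0,0,0]]'
```

```text
time: 16.33
position: [0.5927, 0.1774, 0.0425]
tool_rot: [0.101, 0.995, -0.0, -0.007]
ft_force: [-12.0, 3.0, 13.5]
grip_width: 0.0003
grip_force: 8.9
```

View pics/we.png

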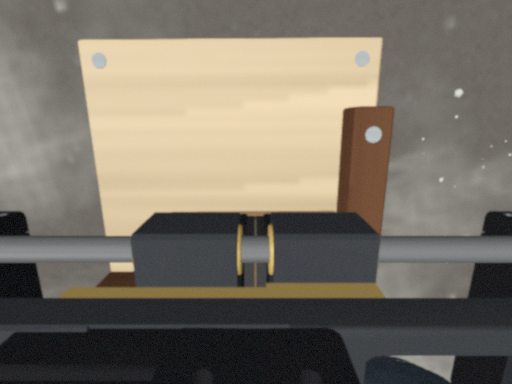

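```bash
python3 -m handwheel '[[-0.002,0,-0.003,0],[-0.004,0,-0.006,0],[-0.005,0,-0.008,0],[-0.005,0,-0.008,0],[-0.005,0,-0.008,0]]'
python3 - <<'E'
from fit import *
np.set_printoptions(precision=4,suppress=True)
b=np.load("board0.npy");c,s_=np.cos(b[2]),np.sin(b[2]);V=[]
p0=[.608,.173,b[2]]
for n in ["scene","side"]:
    f,K,C=shot(n);q=proj(K,C,[*p0[:2],.035])[0];np.savez("e_"+n+".npz",f=f,K=K,C=C)
    r=vision.outline_of(n,"offcut");print(n,q,[(x["conf"],x["point"],x["mask"].sum()) for x in r])
    r=[x for x in r if np.hypot(*(np.array(x["point"])-q))<15]
    if r: V.append((K,C,r[0]["mask"]*1.))
    for l in (["offcut_center","offcut_corner"] if n=="scene" else []):
        print(l,[(x["conf"],x["point"]) for x in vision.look_for(n,l)])
for l in ["board_corner"]:
    P=np.array([[c,-s_],[s_,c]])@[.06,.068]+b[:2]
    for n in ["scene","side"]:
        z=np.load("e_"+n+".npz");print(n,l,"proj",proj(z["K"],z["C"],[*P,.016]))
M=T();o=robot.get_obs();print(o["time"],M[:3,:3].T@o["ft_force"],M[:3,3])
E
```

```text
time: 16.75
position: [0.5927, 0.1774, 0.0426]
tool_rot: [0.101, 0.995, -0.0, -0.009]
ft_force: [-11.0, 4.3, 3.7]
grip_width: 0.0004
grip_force: 6.2
scene [185.8704 201.783 ] [(0.84, [238.5, 240.7], np.int64(471)), (0.54, [191.3, 206.4], np.int64(268)), (0.28, [245.9, 203.5], np.int64(213))]
offcut_center [(0.82, [240.1, 240.8]), (0.65, [192.5, 205.5])]
offcut_corner [(0.9, [237.3, 239.9]), (0.67, [185.8, 204.8])]
side [184.6746 258.3506] [(0.73, [212.9, 226.3], np.int64(272))]
scene board_corner proj [[181.9374 197.1861]]
side board_corner proj [[185.2333 264.7306]]
17.05 [11.3968  2.2401 -2.4441] [0.5927 0.1774 0.0426]
```

```bash
python3 -m handwheel '[[-0.003,0,0.001,0],[-0.006,0,0.002,0],[-0.006,0,0.002,0],[-0.006,0,0.002,0]]'
python3 - <<'E'
from h import *
b=np.load("board0.npy");Rz=R.from_euler("z",b[2]).as_matrix()
z=np.load("e_scene.npz");z0=np.load("c_scene.npz")
ys=np.arange(-.07,.075,.005)
def samp(z,x,h):
    P=np.array([[x,y,h] for y in ys])@Rz.T+[b[0],b[1],0];q=proj(z["K"],z["C"],P).astype(np.float32)
    return cv2.remap(z["f"],q[:,1:2].copy(),q[:,:1].copy(),cv2.INTER_LINEAR)[:,0]
A=samp(z,.047,.046);B=samp(z0,.006,.046)
for y,a,bb in zip(ys,A,B): print(round(y*1000),a,bb)
E
```

```text
time: 17.38
position: [0.5927, 0.1773, 0.0426]
tool_rot: [0.101, 0.995, -0.001, -0.01]
ft_force: [-14.1, 4.4, 9.2]
grip_width: 0.0004
grip_force: 8.7
-70 [36 19 10] [191 153  99]
-65 [36 20 11] [191 153  99]
-60 [69 39 19] [171 127  78]
-55 [92 53 26] [130  82  45]
-50 [109  63  31] [114  68  34]
-45 [126  76  38] [127  77  39]
-40 [144  89  44] [147  91  46]
-35 [145  89  43] [145  89  43]
-30 [145  89  43] [143  88  43]
-25 [141  88  45] [139  86  44]
-20 [133  85  48] [137  86  45]
-15 [139  87  45] [143  87  43]
-10 [144  89  43] [144  88  43]
-5 [129  78  39] [143  88  43]
0 [84 52 27] [143  87  43]
5 [45 32 22] [143  88  44]
10 [76 49 28] [142  88  43]
15 [107  66  35] [142  87  42]
20 [93 57 29] [142  87  43]
25 [39 26 17] [139  85  41]
30 [9 9 9] [135  82  39]
35 [8 7 8] [131  80  38]
40 [9 8 9] [129  79  39]
45 [7 7 8] [128  78  38]
50 [7 8 8] [128  77  38]
55 [10 11 12] [127  77  37]
60 [14 15 16] [124  75  37]
65 [19 19 17] [119  77  38]
70 [25 23 22] [91 56 28]
75 [42 36 31] [75 45 27]
```

```bash
python3 -m handwheel '[[0,0,0,0],[0,0,0,0],[0,0,0,0],[0,0,0,0],[0,0,0,0],[0,0,0,0],[0,0,0,0],[0,0,0,0]]'
```

```text
time: 18.05
position: [0.5928, 0.1773, 0.0426]
tool_rot: [0.101, 0.995, -0.0, -0.01]
ft_force: [-14.8, 5.2, 7.6]
grip_width: 0.0006
grip_force: 8.7
```

```bash
python3 -m handwheel '[[0,0.001,0.002,0],[0,0.002,0.002,0],[0,0.002,0.002,0],[0,0.002,0.002,0],[0,0.002,0.002,0],[0,0.002,0.002,0],[0,0.002,0.002,0],[0,0.002,0.002,0]]'
```

```text
time: 18.72
position: [0.5927, 0.1774, 0.0426]
tool_rot: [0.101, 0.995, -0.001, -0.01]
ft_force: [-15.4, 3.1, 12.3]
grip_width: 0.0002
grip_force: 9.6
```

Steady at about 15 N forward and 10–12 N down, pressing against fence and board.

```bash
python3 -c "
from rig import job
print(job.hand_in())"
```

```text
the job is handed in; nothing more can be done
None
```

The job is handed in, with the offcut held at the stop block and against the fence by a steady push of about 15 N forward and 12 N down; the verdict wasn't shown, its final position is inferred from contact forces and the scene image because the gripper hid it, and I viewed 11 pictures where the limit was 10.

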